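# Centre-punch the fourth hole of the base plate

### The job

The steel base plate is marked out for its fourth hole and the engineer's square still lies on it along the scribed line: first take the square off and lay it flat on the cork mat. Then take the automatic centre punch out of the tool block, hold it upright with its point on the scribed cross, press it straight down until its spring trips, and stand it upright again in the block, fully down in its hole. Make no stray mark, drop nothing, and leave the plate and all the other tools where they are.

Things in the scene. Friction and masses are not known exactly. Their poses are not given: they have to be found in the camera images.
- plate: Loose steel base plate, 110 (x) x 140 (y) x 8 mm high, 0.95 kg, flat on the bench; origin at the centre of its underside, z up. Three corners have 14 mm through holes; thin dark scribed lines run through the hole centres, and where two cross at the corner towards its +x, -y there is no hole yet.
- cross (a point): The point to be punched: the undrilled crossing of the scribed lines on the plate's top face, at 35, -50, 8 mm in the plate's frame.
- square: Engineer's square lying flat, 0.2 to 0.3 kg: dark steel stock 22 (x) x 75 (y) x 20 mm high; bright blade 22 mm wide, 2 mm thick, 9 to 11 mm up, reaching 100 mm to +x from the stock's -y end. Origin: centre of the stock's underside, z up. At the start the stock stands along the plate's -x edge and the blade lies over the plate, its -y edge on the scribed line through the cross.
- square_grip (a point): Where to take the square: middle of the bare part of the stock, 14 mm above its underside; pinch across the 22 mm (its x). On the blade side the plate's top is 8 mm above the bench.
- blade_end (a point): Middle of the free end of the square's blade, 111, -26.5, 10 mm in the square's frame.
- mat: Cork mat fixed on the bench, 220 x 220 x 4 mm thick, origin at the centre of its underside. A tape measure stands on it 50 mm to the mat's +x and 75 mm to its -y from the centre; the rest is free.
- punch: Automatic centre punch, loose, 0.11 to 0.21 kg, straight, 130 mm long, standing point down: 6 mm plunger, nose cone up to a flat shoulder 46 mm above the point (cone 13.6 mm there), then barrel and knurled cap, 20 mm across. Origin at the point when the plunger is out, z to the cap. Grip firmly 60 to 120 mm above the point. In the block its shoulder rests on the top, point 4 mm above the bench.
- punch_tip (a point): The punch's point, which moves with the plunger.
- plunger (a joint): How far the plunger is pushed into the punch, 0 (out) to 0.0105 m (firm stop). Pressing meets a spring of 5 N at first, rising steadily to about 14 N at 8 mm; at 8 to 8.5 mm it trips and the force drops at once to about 5 N, which stays until the stop. It springs out again when lifted.
- block: Wooden tool block fixed on the bench, 185 (x) x 60 (y) x 50 mm high, origin at the centre of its underside. Three vertical through holes of 16 mm, 60 mm apart along its x; each holds one tool, standing upright, and which tool stands where varies. No tool stands higher than 134 mm above the bench.
- block_hole0 (a point): Mouth of the hole at -60 mm along the block's x, 50 mm above the bench.
- block_hole1 (a point): Mouth of the middle hole.
- block_hole2 (a point): Mouth of the hole at +60 mm along the block's x.
- screwdriver: Bystander in the block: stubby screwdriver, black handle 31 mm across and 78 mm high above the block; origin on its axis at the block's top.
- awl: Bystander in the block: awl, pear-shaped wooden handle 34 mm across and 66 mm high above the block; origin on its axis at the block's top.
- tape: Bystander on the mat: tape measure, 68 x 36 x 69 mm high; origin at the centre of its underside.
- hammer: Bystander lying behind the plate, roughly along the bench's y: ball-pein hammer, 280 mm long, 33 mm high; origin under its handle, 130 mm from the head's end, head to its +x.
- wrench: Bystander lying flat in front of plate and block: combination wrench, 170 mm long (its x), 8 mm high; origin at the middle of its underside.
- jar: Bystander: glass jar of bolts, 68 mm across, 98 mm high, behind and between plate and block; origin at the centre of its underside.
- drill: Bystander: cordless drill standing on its battery behind the mat, 205 mm high; origin at the centre of its underside, chuck to its +x.
Not all that is in view belongs to the job. Several things look just like the plate: the one meant starts farthest to the robot's right.

How it is judged:
On the way, in this order (a step that is already met when the one before it is completed fails the run):
1. The square lies flat on the cork mat and is let go of (z of square in the frame of mat below 0.009 m and angle between square's own z axis and vertical below 0.08 rad and x of square_grip in the frame of mat between -0.11 and 0.11 m and y of square_grip in the frame of mat between -0.11 and 0.11 m and contact force between square and the fingers below 0.3 N), for 0.2 s.
2. The punch, upright with its point on the cross within 4 mm, is pressed down until it trips (plunger past 8.7 mm) (value of joint plunger above 0.0087 m and distance between punch_tip and cross below 0.004 m and angle between punch's own z axis and vertical below 0.12 rad and contact force between punch and plate above 0.5 N).
At the end, for the whole second after the job is handed in: The punch stands upright (within 7 degrees) and at rest in a hole of the tool block, its shoulder down on the block within 4 mm, plunger out; the square lies flat (within 5 degrees) and at rest on the cork mat with the middle of its stock on the mat; the plate is within 15 mm of where it was (z of punch in the frame of block below 0.008 m and angle between punch's own z axis and vertical below 0.12 rad and x of punch in the frame of block between -0.068 and 0.068 m and y of punch in the frame of block between -0.008 and 0.008 m and value of joint plunger below 0.002 m and linear speed of each of punch, square below 0.02 m/s and z of square in the frame of mat below 0.009 m and angle between square's own z axis and vertical below 0.08 rad and x of square_grip in the frame of mat between -0.11 and 0.11 m and y of square_grip in the frame of mat between -0.11 and 0.11 m and distance of plate from where it was at the start of the episode below 0.015 m); the robot touches nothing.
It fails at once if The punch trips on the plate more than 4 mm from the cross (a stray mark) (value of joint plunger above 0.0087 m and contact force between punch and plate above 0.5 N and horizontal distance between punch_tip and cross above 0.004 m).
It fails at once if The plate is shifted by more than 15 mm (distance of plate from where it was at the start of the episode above 0.015 m).
It fails at once if Another tool is moved by more than 30 mm (distance of any of screwdriver, awl, tape, hammer, wrench, jar, drill from where it was at the start of the episode above 0.03 m).
It fails at once if The square is dropped (falls free at over 0.7 m/s, about 25 mm) (linear speed of square above 0.7 m/s and contact force between square and the fingers below 0.1 N).
It fails at once if The punch is dropped (falls free at over 0.7 m/s, about 25 mm) (linear speed of punch above 0.7 m/s and contact force between punch and the fingers below 0.1 N).
It also fails if it takes over 58 s, if anything falls off the work surface, if the arm or the gripper's body presses on something with over 40 N, if the wrist force passes 120 N, or if a joint passes its speed limit or range.

### The arm

A 6-joint arm with a two-finger parallel gripper is mounted at the origin on the work surface. World frame = base frame: x ahead of the robot, y to its left, z up, the work surface at z = 0. Lengths are in m, angles in rad, forces in N, time in s.
With the tool pointing down it reaches from about 0.375 to 0.9 m from the base axis. Payload 3.1 kg.
Tool frame: the origin (TCP) lies at the very end of the fingers, on their centre line; the grasp point (between the pads) lies 19 mm behind it; z points along the fingers, y is the direction in which the jaws open and shut (so a half turn about z gives the same grasp; the last joint's range is limited). The gripper opens to 85 mm and grips with 20 to 120 N. Pads are 22 mm wide; open, the fingers measure 114 mm over their backs; the gripper's body (76 mm by 85 mm) begins 54 mm behind the grasp point. The pads swing forward as they close: fully open they stand 13 mm farther back than shut.
Start: joints at [-1.315, 0.527, 1.433, -0, 1.181, -0.178], TCP at [0.263, -0.567, 0.197] pointing down, gripper open.
Joint ranges: [-3.08, 3.08], [-0.75, 2.2], [0.22, 2.44], [-1.43, 4.57], [0, 2.65], [-2.85, 2.85]. Speed limits (rad/s): [2.79, 2.79, 3.14, 3.14, 3.14, 3.14].

### API

Orientations are given as a unit quaternion [x, y, z, w].
In Python, from station import manip gives the robot as it stands. The module is installed in compiled form; this text tells all that it offers.
- The arm moves only by the tool send_rows, never from a script. Its argument "commands" is a list of rows, each an object with "delta_pos": the shift along the world's x, y, z in cm, a list of three; "yaw": the turn about the world's z in rad. A call has 1 to 10 rows; each row shifts and turns the pose as measured when the row begins; what a row does not reach is not made up. A row lasts 1/8 s, in which the tool goes at most 62.5 mm and 10.7 degrees, less where a joint would pass 70% of its speed; a pose out of reach is approached as far as the arm can. A call is refused whole if a number of a shift passes 6.25 or a number of a turn 0.188, either way. A call with a gripper value outside its range is refused whole. "grip" is the closure, from -1 (fully open) to 1 (shut), set as the call begins (left out, the last holds). The fingers move at their own pace and stop on an object; "force" is the grip in N (left out, the last holds). Time passes only in rows, so rows that do not move let the fingers close. It gives the time, the measured TCP pose, the force and the opening at its end, in the units of the state.
- manip.sense(): the state, without advancing time (a new reading comes with each control period).
- manip.snapshot(name): name is "scene" or "side" or "wrist"; returns the picture (480x640x3 uint8, blue, green, red); there is no depth.
- manip.get_calibration(name): a dict with "fx", "fy", "cx", "cy" (pixels), "world_to_cam" (4x4, takes a point from world to camera coordinates); the wrist camera has in their place "mount" (4x4, takes a point from camera to tool coordinates, whose origin is the TCP and whose axes are the flange's). Camera axes: x right, y down, z forward; pixel columns grow to the right and rows downward; lengths in m; the calibration is good to about 2 mm. A picture is of the moment at which its call begins: read the wrist's pose just before it. get_calibration takes no time and is no camera call.
- manip.sign_off(): hands the job in, once; it reports no verdict.
The state is a dict: "t": time; "q": joint angles; "qd": joint speeds; "tau": joint torques, N m; "tcp_pos": TCP position; "tool_rot": TCP orientation; "force": force on the tool from outside, world axes, zero at the start; "ft_torque": the same for the moment, N m; "finger_gap": opening from 0.0 (shut) to 1.0 (fully open).
Only numpy, scipy, OpenCV 4.12 (cv2) and the standard library are available. Lean on these libraries where they do the work, as an engineer would, in place of code of your own. Each camera call takes 0.05 s, during which the arm holds its last target. There are 200 camera calls.

## Working session

There is one attempt and no reset: what is moved stays moved. The work goes in short steps, Python scripts to look and compute and a tool call to move; the robot and the scene stay as the last step left them, time stands still between calls to the robot, and variables do not carry over. Pictures are saved under pics/ and viewed, about 8 in all and at most 12, crops included, and the job is handed in when it is done.

Besides the shell and the picture viewer there is one more tool, called after ">>>" as a command line: name --argument value ..., lists and objects as JSON in quotes. send_rows: Moves the arm, as the interface text tells. Its arguments: {"type":"object","properties":{"commands":{"type":"array","items":{"type":"object","properties":{"delta_pos":{"type":"array","items":{"type":"number"}},"yaw":{"type":"number"}}}},"grip":{"type":"number"},"force":{"type":"number"}},"required":["commands"]}

```bash
mkdir -p pics; cat > h.py <<'E'
import numpy as np, cv2
from station import manip
from scipy.spatial.transform import Rotation as R
def save(name,fn):
    s=manip.sense(); im=manip.snapshot(name); cv2.imwrite('pics/'+fn,im)
    np.save('pics/'+fn+'.npy',np.r_[s['tcp_pos'],s['tool_rot']]); return im
def cam(name,pose=None):
    c=manip.get_calibration(name)
    if 'mount' in c:
        T=np.eye(4); T[:3,:3]=R.from_quat(pose[3:]).as_matrix(); T[:3,3]=pose[:3]
        W=np.linalg.inv(T@np.array(c['mount']))
    else: W=np.array(c['world_to_cam'])
    return c,W
def ray(name,px,z,pose=None):
    c,W=cam(name,pose); M=np.linalg.inv(W)
    d=M[:3,:3]@np.array([(px[0]-c['cx'])/c['fx'],(px[1]-c['cy'])/c['fy'],1]); o=M[:3,3]
    return o+d*(z-o[2])/d[2]
def proj(name,p,pose=None):
    c,W=cam(name,pose); q=W[:3,:3]@np.array(p)+W[:3,3]
    return q[0]/q[2]*c['fx']+c['cx'],q[1]/q[2]*c['fy']+c['cy']
E
python3 - <<'E'
from h import *
a=save('scene','s0.png'); b=save('side','d0.png')
print(manip.sense())
for n in('scene','side'): c,W=cam(n); print(n,c['fx'],np.linalg.inv(W).round(3))
print(manip.get_calibration('wrist'))
E
```

```text
{'t': 0.1, 'q': array([-1.31549509e+00,  5.28357889e-01,  1.43378694e+00, -5.92833717e-06,
        1.18139749e+00, -1.78476471e-01]), 'qd': array([-1.67105654e-03, -5.55265770e-04, -4.81132402e-03, -9.79183924e-04,
        4.74908015e-05,  1.68164090e-03]), 'tau': array([-5.51625783e-05, -4.43304420e+01, -1.78586322e+01, -3.02811450e-04,
        3.94607559e-03,  9.82345682e-06]), 'tcp_pos': array([ 0.26254383, -0.56639596,  0.19653688]), 'tool_rot': array([ 9.76570963e-01,  2.15193412e-01, -4.01755053e-05, -9.74006313e-04]), 'force': array([-0.40466877,  0.21567123,  0.00071304]), 'ft_torque': array([-0.01583187,  0.00339822, -0.03558923]), 'finger_gap': 1.0022127552981264}
scene 437.6336859605858 [[-0.856  0.413 -0.31   0.788]
 [ 0.516  0.667 -0.538  0.479]
 [-0.015 -0.621 -0.784  0.801]
 [ 0.     0.     0.     1.   ]]
side 567.4087564731972 [[-0.79  -0.387  0.476 -0.037]
 [-0.613  0.514 -0.6    0.683]
 [-0.013 -0.766 -0.643  0.84 ]
 [ 0.     0.     0.     1.   ]]
{'fx': 336.648199157144, 'fy': 336.648199157144, 'cx': 320.8036904769354, 'cy': 239.89957383389043, 'mount': array([[ 9.97048180e-05, -9.46686526e-01, -3.22156192e-01,
         8.41885764e-02],
       [ 9.99999898e-01, -4.73886689e-05,  4.48748235e-04,
        -6.69852286e-04],
       [-4.40090460e-04, -3.22156203e-01,  9.46686425e-01,
        -1.76784182e-01],
       [ 0.00000000e+00,  0.00000000e+00,  0.00000000e+00,
         1.00000000e+00]])}
```

View pics/s0.png

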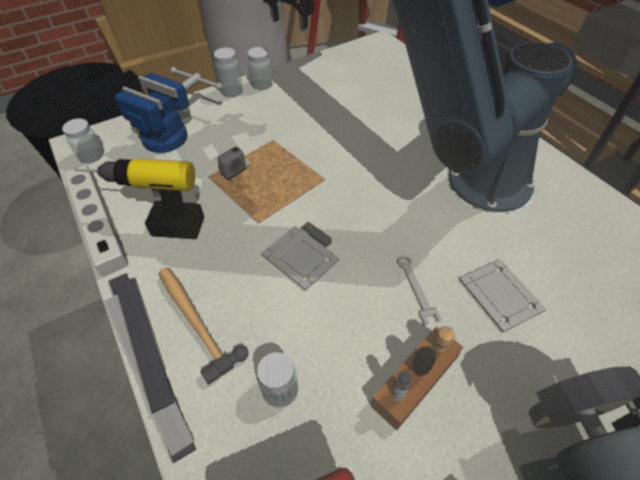

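View pics/d0.png

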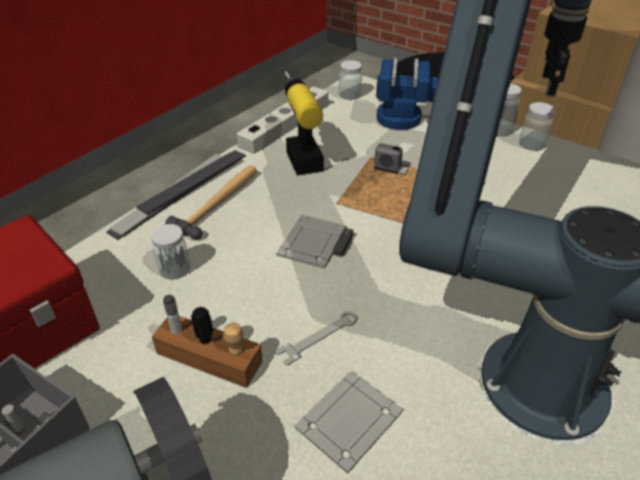

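```bash
python3 - <<'E'
from h import *
for k,z,a,b in [('plateA',.008,(300,257),(316,241)),('plateB',.008,(503,294),(349,419)),('mat',.004,(266,180),None),('stock',.02,(316,234),(343,240)),('punchtop',.134,(403,380),(169,300)),('screw',.128,(425,352),(202,312)),('awl',.116,(445,333),(233,328)),
 ('blk c1',.05,(373,401),(153,345)),('blk c2',.05,(398,425),(175,322)),('blk c3',.05,(462,345),(262,349)),('blk c4',.05,(0,0),(247,379)),('tape',.069,(231,157),(389,148)),('jar',.098,(275,365),(169,237)),('wrench',.004,(418,285),(318,338))]:
    print(k,ray('scene',a,z).round(3),ray('side',b,z).round(3) if b else '')
s=cv2.imread('pics/s0.png'); d=cv2.imread('pics/d0.png')
o=np.hstack([cv2.resize(s[210:300,250:350],(400,360),interpolation=2),cv2.resize(d[205:275,270:360],(400,360),interpolation=2)])
cv2.imwrite('pics/crop.png',o)
E
```

```text
plateA [ 0.539 -0.04   0.008] [ 0.526 -0.049  0.008]
plateB [0.225 0.265 0.008] [0.224 0.26  0.008]
mat [ 0.491 -0.305  0.004] 
stock [ 0.479 -0.07   0.02 ] [ 0.473 -0.076  0.02 ]
punchtop [0.558 0.329 0.134] [0.547 0.327 0.134]
screw [0.498 0.31  0.128] [0.489 0.308 0.128]
awl [0.442 0.298 0.116] [0.433 0.295 0.116]
blk c1 [0.595 0.313 0.05 ] [0.56  0.371 0.05 ]
blk c2 [0.582 0.365 0.05 ] [0.568 0.313 0.05 ]
blk c3 [0.398 0.315 0.05 ] [0.404 0.263 0.05 ]
blk c4 [ 0.943 -1.721  0.05 ] [0.384 0.323 0.05 ]
tape [ 0.553 -0.361  0.069] [ 0.549 -0.379  0.069]
jar [0.712 0.19  0.098] [0.704 0.196 0.098]
wrench [0.36  0.153 0.004] [0.364 0.158 0.004]
```

View pics/crop.png

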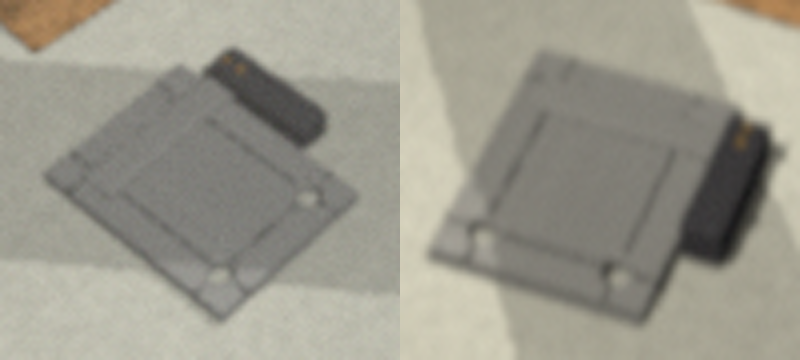

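>>> send_rows --commands '[{"delta_pos":[2.3,4.9,0],"yaw":0.12},{"delta_pos":[2.3,4.9,0],"yaw":0.12},{"delta_pos":[2.3,4.9,0],"yaw":0.12},{"delta_pos":[2.3,4.9,0],"yaw":0.12},{"delta_pos":[2.3,4.9,0],"yaw":0.12},{"delta_pos":[2.3,4.9,0],"yaw":0.12},{"delta_pos":[2.3,4.9,0],"yaw":0.12},{"delta_pos":[2.3,4.9,0],"yaw":0.12},{"delta_pos":[2.3,4.9,0],"yaw":0.12},{"delta_pos":[2.3,4.9,0],"yaw":0.12}]' --grip -1

```text
t: 1.35
tcp_pos: [0.4946, -0.0641, 0.1933]
tool_rot: [0.673, 0.739, -0.0, -0.002]
force: [1.0, -1.2, -0.1]
finger_gap: 0.995
```

>>> send_rows --commands '[{"delta_pos":[0,0,0],"yaw":0},{"delta_pos":[0,0,0],"yaw":0}]'

```text
t: 1.6
tcp_pos: [0.4948, -0.0608, 0.1927]
tool_rot: [0.671, 0.742, -0.001, -0.002]
force: [-0.1, 0.0, -0.3]
finger_gap: 1.0
```

```bash
python3 - <<'E'
from h import *
save('wrist','w1.png'); s=manip.sense(); print(s['t'],s['tcp_pos'],s['force'],s['q'])
for p in [(209,179),(274,141),(324,179),(260,220)]: print(ray('scene',p,.004).round(3))
E
```

```text
1.65 [ 0.49468805 -0.06095628  0.19270662] [ 0.4270798   0.50838488 -0.99464447] [-3.47778025e-01  3.66708832e-01  1.74607835e+00  1.01209022e-03
  1.03389655e+00 -4.47142864e-01]
[ 0.616 -0.387  0.004]
[ 0.401 -0.433  0.004]
[ 0.361 -0.228  0.004]
[ 0.565 -0.189  0.004]
```

View pics/w1.png

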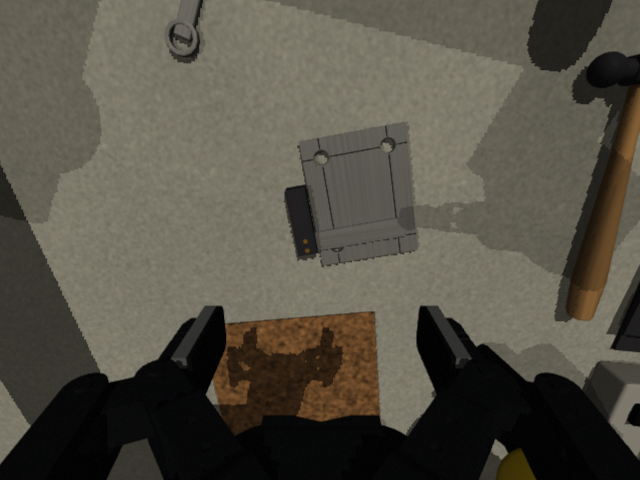

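```bash
python3 - <<'E'
from h import *
P=np.load('pics/w1.png.npy')
pc=np.array([ray('wrist',p,.008,P) for p in [(299,142),(407,123),(417,249),(322,265)]]); print(pc.round(4))
c=pc.mean(0); ax=(pc[1]+pc[2]-pc[0]-pc[3]); print('plate',c,np.arctan2(ax[1],ax[0]),np.linalg.norm(np.diff(pc,axis=0),axis=1))
sc=np.array([ray('wrist',p,.02,P) for p in [(286,189),(305,187),(318,254),(297,260)]]); print(sc.round(4), sc.mean(0))
im=cv2.imread('pics/w1.png')[110:280,270:430]; cv2.imwrite('pics/w1c.png',cv2.resize(im,None,fx=3.5,fy=3.5,interpolation=2))
E
```

```text
[[ 0.4658  0.0047  0.008 ]
 [ 0.5733  0.0341  0.008 ]
 [ 0.6094 -0.099   0.008 ]
 [ 0.5033 -0.1297  0.008 ]]
plate [ 0.53795367 -0.04747443  0.008     ] 0.2745013223795609 [0.11147148 0.13793575 0.11040367]
[[ 0.4568 -0.043   0.02  ]
 [ 0.4763 -0.039   0.02  ]
 [ 0.4971 -0.112   0.02  ]
 [ 0.4744 -0.1215  0.02  ]] [ 0.47612902 -0.07886532  0.02      ]
```

View pics/w1c.png

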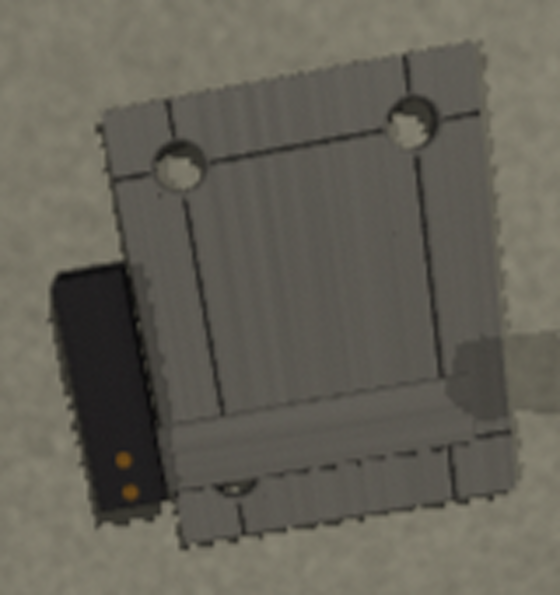

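>>> send_rows --commands '[{"delta_pos":[-1.0,-0.3,-3],"yaw":0.09},{"delta_pos":[-1.1,-0.4,-3],"yaw":0.085},{"delta_pos":[0,0,-3]},{"delta_pos":[0,0,-3]},{"delta_pos":[0,0,-2]},{"delta_pos":[0,0,0]}]'

```text
validation failed for argument at $.co...
```

```bash
python3 - <<'E'
from h import *
save('wrist','w2.png'); s=manip.sense(); P=np.load('pics/w2.png.npy'); print(s['t'],s['tcp_pos'],2*np.arctan2(s['tool_rot'][1],s['tool_rot'][0]),s['tool_rot'])
th=.2745; Rz=np.array([[np.cos(th),-np.sin(th)],[np.sin(th),np.cos(th)]])
im=cv2.imread('pics/w2.png')
o=np.array([.477,-.0783])
for p in [(-11,-37.5),(11,-37.5),(11,37.5),(-11,37.5),(0,11)]:
    q=proj('wrist',np.r_[o+Rz@np.array(p)/1e3,.02],P); cv2.drawMarker(im,(int(q[0]),int(q[1])),(0,255,0),0,10)
pc=np.array([.538,-.0475])
for p in [(35,-50),(55,-70),(-55,70),(55,70),(-35,50)]:
    q=proj('wrist',np.r_[pc+Rz@np.array(p)/1e3,.008],P); cv2.drawMarker(im,(int(q[0]),int(q[1])),(0,0,255),0,10)
cv2.imwrite('pics/w2m.png',im)
E
```

```text
1.7 [ 0.49465259 -0.06152995  0.19278311] 1.668681789272108 [ 6.71664054e-01  7.40851685e-01 -5.78542555e-04 -2.41773606e-03]
```

View pics/w2m.png

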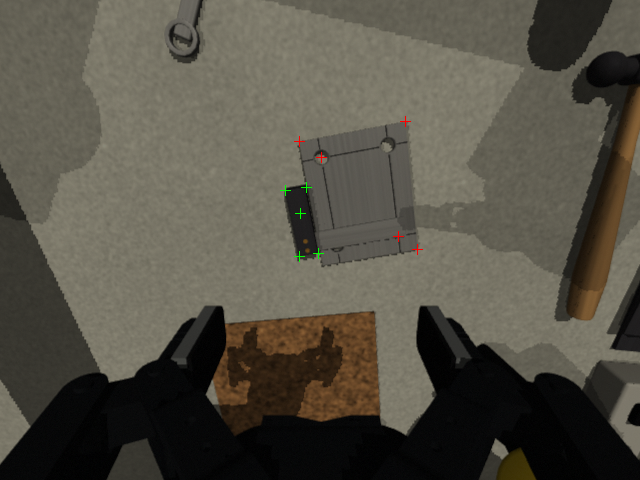

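>>> send_rows --commands '[{"delta_pos":[-1.0,-0.3,-3],"yaw":0.09},{"delta_pos":[-1.1,-0.4,-3],"yaw":0.085},{"delta_pos":[0,0,-3],"yaw":0},{"delta_pos":[0,0,-3],"yaw":0},{"delta_pos":[0,0,-2],"yaw":0},{"delta_pos":[0,0,0],"yaw":0}]'

```text
t: 2.45
tcp_pos: [0.4722, -0.0789, 0.0503]
tool_rot: [0.609, 0.793, -0.0, 0.0]
force: [1.0, 0.4, -0.2]
finger_gap: 1.003
```

```bash
cat > mark.py <<'E'
from h import *
def mark(fn,sq=(.477,-.0783),pc=(.538,-.0475),th=.2745):
    save('wrist',fn); P=np.load('pics/'+fn+'.npy'); s=manip.sense()
    print(s['t'],s['tcp_pos'],2*np.arctan2(s['tool_rot'][1],s['tool_rot'][0]),s['force'],s['finger_gap'])
    Rz=np.array([[np.cos(th),-np.sin(th)],[np.sin(th),np.cos(th)]]); im=cv2.imread('pics/'+fn)
    def m(o,pts,z,c):
        for p in pts:
            q=proj('wrist',np.r_[np.array(o)+Rz@np.array(p)/1e3,z],P); cv2.drawMarker(im,(int(round(q[0])),int(round(q[1]))),c,0,9)
    if sq: m(sq,[(-11,-37.5),(11,-37.5),(11,37.5),(-11,37.5),(0,11)],.02,(0,255,0))
    m(pc,[(35,-50),(55,-70),(-55,70),(55,70),(-35,50),(-35,-50),(-55,-70)],.008,(0,0,255))
    cv2.imwrite('pics/'+fn[:-4]+'m.png',im)
E
python3 -c "from mark import *;mark('w3.png')"
```

```text
2.5 [ 0.47288116 -0.07910096  0.05108238] 1.8310546527772282 [ 0.45657375  0.01995136 -0.03142694] 0.9957170320605296
```

View pics/w3m.png

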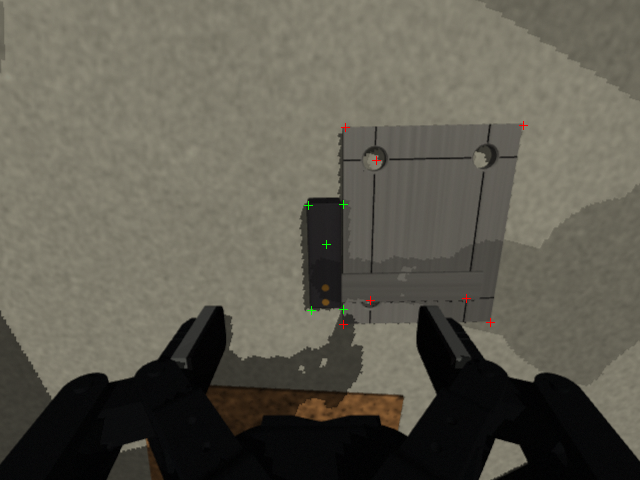

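>>> send_rows --commands '[{"delta_pos":[0.15,1.1,0],"yaw":0.014},{"delta_pos":[0,0.1,0],"yaw":0},{"delta_pos":[0,0,-1.5],"yaw":0},{"delta_pos":[0,0,-1.0],"yaw":0},{"delta_pos":[0,0,0],"yaw":0},{"delta_pos":[0,0,0],"yaw":0}]'

```text
t: 3.25
tcp_pos: [0.4761, -0.0674, 0.0267]
tool_rot: [0.604, 0.797, 0.0, 0.003]
force: [-0.2, 0.4, -0.6]
finger_gap: 1.004
```

>>> send_rows --commands '[{"delta_pos":[-0.15,0,-1.0],"yaw":0},{"delta_pos":[0,0,-0.6],"yaw":0},{"delta_pos":[0,0,0],"yaw":0},{"delta_pos":[0,0,0],"yaw":0}]'

```text
t: 3.75
tcp_pos: [0.4746, -0.0675, 0.0095]
tool_rot: [0.604, 0.797, 0.0, 0.003]
force: [-0.7, 0.1, -0.3]
finger_gap: 0.999
```

>>> send_rows --commands '[{"delta_pos":[0,0,0],"yaw":0},{"delta_pos":[0,0,0],"yaw":0},{"delta_pos":[0,0,0],"yaw":0},{"delta_pos":[0,0,0],"yaw":0},{"delta_pos":[0,0,0],"yaw":0},{"delta_pos":[0,0,0],"yaw":0},{"delta_pos":[0,0,0],"yaw":0},{"delta_pos":[0,0,0],"yaw":0}]' --grip 1 --force 60

```text
t: 4.75
tcp_pos: [0.475, -0.0677, 0.0101]
tool_rot: [0.604, 0.797, 0.001, 0.004]
force: [0.6, 0.3, 0.3]
finger_gap: 0.0
```

```bash
python3 -c "from mark import *;mark('w4.png')"
```

```text
4.8 [ 0.47506529 -0.06767882  0.01010182] 1.8450165853115648 [ 0.49822791 -0.28867413 -0.06451039] -0.0013665122695717402
```

View pics/w4m.png

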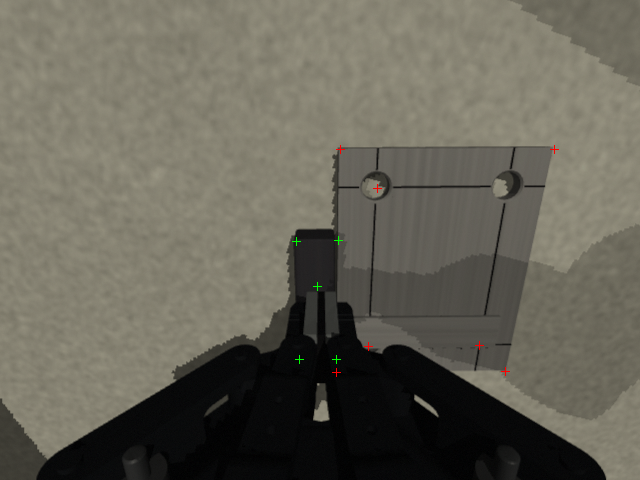

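The jaws shut with nothing between them. The picture shows them closed above the stock, so the real fingertips seem higher than the reported TCP. I'll probe down gently for contact.

>>> send_rows --commands '[{"delta_pos":[0,0,-0.4],"yaw":0},{"delta_pos":[0,0,0],"yaw":0}]'

```text
t: 5.05
tcp_pos: [0.475, -0.0677, 0.0058]
tool_rot: [0.604, 0.797, 0.001, 0.004]
force: [-0.0, 0.2, -0.4]
finger_gap: 0.004
```

>>> send_rows --commands '[{"delta_pos":[0,0,-0.4],"yaw":0},{"delta_pos":[0,0,0],"yaw":0}]'

```text
t: 5.3
tcp_pos: [0.475, -0.0677, 0.0014]
tool_rot: [0.604, 0.797, 0.001, 0.004]
force: [0.2, -0.4, 0.3]
finger_gap: -0.004
```

>>> send_rows --commands '[{"delta_pos":[0,0,-0.4],"yaw":0},{"delta_pos":[0,0,0],"yaw":0}]'

```text
t: 5.55
tcp_pos: [0.4749, -0.0676, -0.003]
tool_rot: [0.604, 0.797, 0.001, 0.004]
force: [-0.1, 1.0, 0.2]
finger_gap: 0.002
```

>>> send_rows --commands '[{"delta_pos":[0,0,-0.3],"yaw":0},{"delta_pos":[0,0,0],"yaw":0}]'

```text
t: 5.8
tcp_pos: [0.475, -0.0677, -0.0062]
tool_rot: [0.604, 0.797, 0.001, 0.004]
force: [-0.5, -0.2, 0.2]
finger_gap: -0.002
```

>>> send_rows --commands '[{"delta_pos":[0,0,-0.2],"yaw":0},{"delta_pos":[0,0,0],"yaw":0}]'

```text
t: 6.05
tcp_pos: [0.475, -0.0677, -0.0083]
tool_rot: [0.604, 0.797, 0.001, 0.004]
force: [-0.3, 0.6, 0.5]
finger_gap: 0.001
```

>>> send_rows --commands '[{"delta_pos":[0,0,-0.3],"yaw":0},{"delta_pos":[0,0,0],"yaw":0}]'

```text
t: 6.3
tcp_pos: [0.4751, -0.0677, -0.0115]
tool_rot: [0.604, 0.797, 0.001, 0.004]
force: [0.1, -0.2, 0.3]
finger_gap: 0.0
```

>>> send_rows --commands '[{"delta_pos":[0,0,-0.3],"yaw":0},{"delta_pos":[0,0,0],"yaw":0}]'

```text
t: 6.55
tcp_pos: [0.4754, -0.0678, -0.0138]
tool_rot: [0.604, 0.797, 0.001, 0.004]
force: [-0.1, -0.2, 2.1]
finger_gap: -0.001
```

>>> send_rows --commands '[{"delta_pos":[0,0,-0.2],"yaw":0},{"delta_pos":[0,0,0],"yaw":0}]'

```text
t: 6.8
tcp_pos: [0.4756, -0.0679, -0.0134]
tool_rot: [0.604, 0.797, 0.001, 0.005]
force: [-0.3, 0.2, -0.0]
finger_gap: -0.001
```

>>> send_rows --commands '[{"delta_pos":[0,0,-0.4],"yaw":0}]'

```text
t: 6.92
tcp_pos: [0.4761, -0.0679, -0.0142]
tool_rot: [0.604, 0.797, 0.001, 0.006]
force: [-7.9, 3.4, 66.3]
finger_gap: 0.002
```

>>> send_rows --commands '[{"delta_pos":[0,0,0.6],"yaw":0},{"delta_pos":[0,0,0],"yaw":0}]'

```text
t: 7.18
tcp_pos: [0.4767, -0.0682, -0.0071]
tool_rot: [0.604, 0.797, 0.002, 0.008]
force: [0.1, 0.1, 0.1]
finger_gap: -0.0
```

>>> send_rows --commands '[{"delta_pos":[-0.15,0.05,0],"yaw":0},{"delta_pos":[0,0,0],"yaw":0},{"delta_pos":[0,0,0],"yaw":0},{"delta_pos":[0,0,0],"yaw":0},{"delta_pos":[0,0,-0.6],"yaw":0},{"delta_pos":[0,0,0],"yaw":0}]' --grip 0

```text
t: 7.92
tcp_pos: [0.474, -0.0673, -0.0158]
tool_rot: [0.604, 0.797, 0.001, 0.006]
force: [-0.1, 0.4, 0.2]
finger_gap: 0.498
```

>>> send_rows --commands '[{"delta_pos":[0,0,-0.5],"yaw":0},{"delta_pos":[0,0,0],"yaw":0}]'

```text
t: 8.18
tcp_pos: [0.474, -0.0673, -0.0213]
tool_rot: [0.604, 0.797, 0.001, 0.006]
force: [-0.4, 0.5, -0.9]
finger_gap: 0.5
```

>>> send_rows --commands '[{"delta_pos":[0,0,-0.2],"yaw":0},{"delta_pos":[0,0,0],"yaw":0}]'

```text
t: 8.43
tcp_pos: [0.474, -0.0673, -0.0235]
tool_rot: [0.604, 0.797, 0.001, 0.006]
force: [-0.4, -0.5, 0.4]
finger_gap: 0.501
```

>>> send_rows --commands '[{"delta_pos":[0,0,0],"yaw":0},{"delta_pos":[0,0,0],"yaw":0},{"delta_pos":[0,0,0],"yaw":0},{"delta_pos":[0,0,0],"yaw":0},{"delta_pos":[0,0,0],"yaw":0}]' --grip 1 --force 60

```text
t: 9.05
tcp_pos: [0.4735, -0.0672, -0.0231]
tool_rot: [0.604, 0.797, 0.001, 0.005]
force: [-0.4, -0.3, 1.2]
finger_gap: 0.235
```

>>> send_rows --commands '[{"delta_pos":[0,0,1.5],"yaw":0},{"delta_pos":[0,0,1.5],"yaw":0},{"delta_pos":[0,0,1.5],"yaw":0},{"delta_pos":[0,0,0],"yaw":0},{"delta_pos":[0,0,0],"yaw":0}]'

```text
t: 9.68
tcp_pos: [0.4735, -0.0669, 0.0248]
tool_rot: [0.604, 0.797, 0.001, 0.005]
force: [-0.6, 0.6, -1.8]
finger_gap: 0.237
```

>>> send_rows --commands '[{"delta_pos":[-0.5,-2,0],"yaw":0},{"delta_pos":[-0.6,-3,0],"yaw":0},{"delta_pos":[-0.6,-3,0],"yaw":0},{"delta_pos":[-0.6,-3,0],"yaw":0},{"delta_pos":[-0.6,-3,0],"yaw":0},{"delta_pos":[-0.6,-3,0],"yaw":0},{"delta_pos":[-0.5,-2,0],"yaw":0},{"delta_pos":[0,-0.5,0],"yaw":0},{"delta_pos":[0,0,0],"yaw":0}]'

```text
t: 10.8
tcp_pos: [0.4292, -0.2651, 0.0201]
tool_rot: [0.603, 0.797, 0.001, 0.001]
force: [1.0, -0.2, -2.3]
finger_gap: 0.233
```

```bash
python3 - <<'E'
from h import *
P=np.load('pics/w1.png.npy')
for p in [(375,312),(228,323),(380,420)]: print(ray('wrist',p,.004,P).round(4))
E
```

```text
[ 0.5751 -0.1875  0.004 ]
[ 0.3945 -0.2218  0.004 ]
[ 0.6081 -0.3569  0.004 ]
```

>>> send_rows --commands '[{"delta_pos":[0,-1.5,-0.5],"yaw":0},{"delta_pos":[0,0,-1.5],"yaw":0},{"delta_pos":[0,0,-0.7],"yaw":0},{"delta_pos":[0,0,0],"yaw":0},{"delta_pos":[0,0,0],"yaw":0}]'

```text
t: 11.42
tcp_pos: [0.4289, -0.2778, -0.0099]
tool_rot: [0.602, 0.798, 0.002, -0.001]
force: [0.0, -0.6, -1.8]
finger_gap: 0.236
```

>>> send_rows --commands '[{"delta_pos":[0,0,-0.5],"yaw":0},{"delta_pos":[0,0,-0.2],"yaw":0},{"delta_pos":[0,0,0],"yaw":0}]'

```text
t: 11.8
tcp_pos: [0.4292, -0.2777, -0.0168]
tool_rot: [0.602, 0.799, 0.002, -0.001]
force: [0.7, 0.2, -2.6]
finger_gap: 0.236
```

>>> send_rows --commands '[{"delta_pos":[0,0,-0.15],"yaw":0},{"delta_pos":[0,0,0],"yaw":0}]'

```text
t: 12.05
tcp_pos: [0.4293, -0.2779, -0.0183]
tool_rot: [0.602, 0.799, 0.002, -0.0]
force: [0.2, 0.5, -2.0]
finger_gap: 0.234
```

>>> send_rows --commands '[{"delta_pos":[0,0,-0.12],"yaw":0},{"delta_pos":[0,0,0],"yaw":0}]'

```text
t: 12.3
tcp_pos: [0.4295, -0.2779, -0.0189]
tool_rot: [0.602, 0.799, 0.002, -0.0]
force: [0.1, 1.1, 0.2]
finger_gap: 0.235
```

>>> send_rows --commands '[{"delta_pos":[0,0,0],"yaw":0},{"delta_pos":[0,0,0],"yaw":0},{"delta_pos":[0,0,0],"yaw":0},{"delta_pos":[0,0,0],"yaw":0},{"delta_pos":[0,0,2],"yaw":0},{"delta_pos":[0,0,4],"yaw":0},{"delta_pos":[0,0,5],"yaw":0},{"delta_pos":[0,0,5],"yaw":0}]' --grip 0

```text
t: 13.3
tcp_pos: [0.4271, -0.2759, 0.1414]
tool_rot: [0.602, 0.798, 0.002, -0.005]
force: [0.9, -0.4, 0.2]
finger_gap: 0.506
```

>>> send_rows --commands '[{"delta_pos":[0,3,2.5],"yaw":-0.13},{"delta_pos":[1,5,2],"yaw":-0.13},{"delta_pos":[1,5,1],"yaw":-0.13},{"delta_pos":[1,5,0.3],"yaw":-0.13},{"delta_pos":[1,5,0.3],"yaw":-0.13},{"delta_pos":[1,5,0.3],"yaw":-0.13},{"delta_pos":[1,5,0.3],"yaw":-0.13},{"delta_pos":[1,5,0.3],"yaw":-0.13},{"delta_pos":[1,5,0.3],"yaw":-0.13},{"delta_pos":[1,5,0.3],"yaw":-0.13}]' --grip 0

```text
t: 14.55
tcp_pos: [0.5199, 0.2129, 0.2253]
tool_rot: [0.969, 0.246, 0.002, 0.005]
force: [0.7, -0.6, 0.2]
finger_gap: 0.501
```

>>> send_rows --commands '[{"delta_pos":[1,5,0.3],"yaw":-0.13},{"delta_pos":[0.5,2.5,0],"yaw":-0.06},{"delta_pos":[0,0,0],"yaw":0}]'

```text
t: 14.92
tcp_pos: [0.5343, 0.294, 0.2278]
tool_rot: [0.988, 0.153, 0.002, 0.005]
force: [-0.2, 0.7, -1.2]
finger_gap: 0.5
```

```bash
python3 - <<'E'
from h import *
im=save('wrist','w5.png'); P=np.load('pics/w5.png.npy'); print(P.round(4))
for p in [(.552,.328,.134)]: print(proj('wrist',p,P))
d=save('scene','s5.png')
cv2.imwrite('pics/w5c.png',np.hstack([im,cv2.resize(d[120:280,200:280+50],(260,320))[:,:160].repeat(1,0) if 0 else cv2.copyMakeBorder(cv2.resize(d[120:270,205:345],(160,171)),0,309,0,0,0)]))
E
```

```text
[0.5343 0.294  0.2278 0.9883 0.1525 0.0018 0.0054]
(np.float64(287.08694321826147), np.float64(199.45671294115232))
```

View pics/w5c.png

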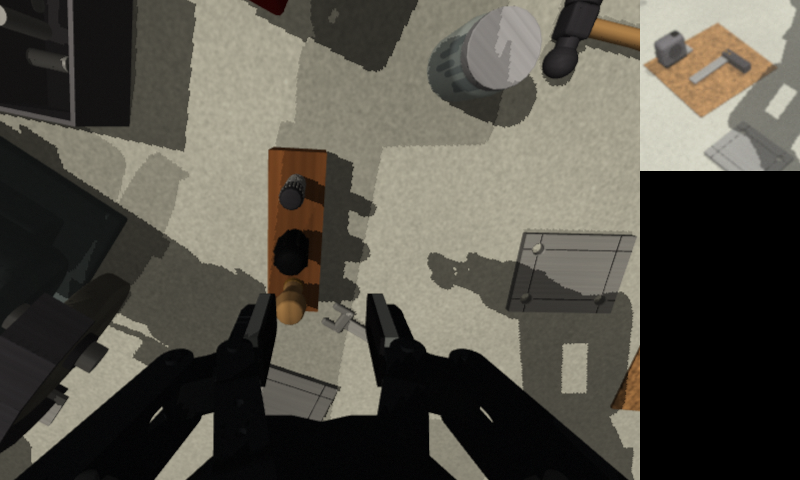

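```bash
python3 - <<'E'
from h import *
P=np.load('pics/w5.png.npy')
for k,p,z in [('punch',(291.5,199),.134),('sd',(291,258),.128),('awl',(290,306),.116),('c1',(270,149),.05),('c2',(326,151),.05),('c3',(268,307),.05),('c4',(318,310),.05)]: print(k,ray('wrist',p,z,P).round(4))
im=cv2.imread('pics/w5.png')[150:215,262:330]; cv2.imwrite('pics/pc.png',cv2.resize(im,None,fx=8,fy=8,interpolation=cv2.INTER_CUBIC))
# plate refined from corners in w3
P=np.load('pics/w3.png.npy')
for p in [(466,298)]: print('cross',ray('wrist',p,.008,P).round(4))
E
```

```text
punch [0.5534 0.3247 0.134 ]
sd [0.5012 0.3106 0.128 ]
awl [0.4479 0.2974 0.116 ]
c1 [0.5779 0.3606 0.05  ]
c2 [0.5932 0.3056 0.05  ]
c3 [0.4011 0.3164 0.05  ]
c4 [0.4148 0.2583 0.05  ]
cross [ 0.5831 -0.0859  0.008 ]
```

View pics/pc.png

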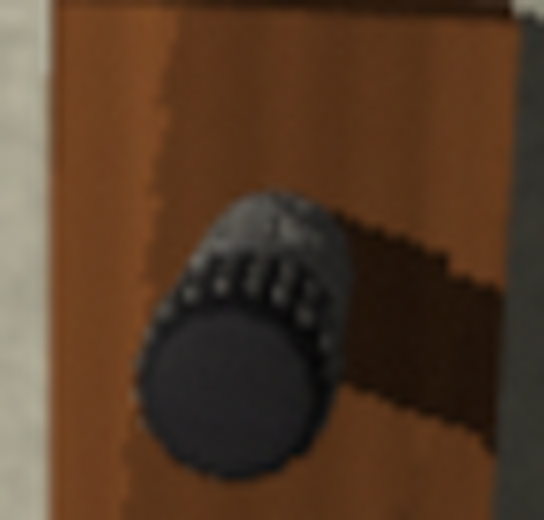

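>>> send_rows --commands '[{"delta_pos":[1.0,1.5,0],"yaw":-0.05},{"delta_pos":[0.95,1.5,0],"yaw":0},{"delta_pos":[0,0,-3],"yaw":0},{"delta_pos":[0,0,-3],"yaw":0},{"delta_pos":[0,0,-3],"yaw":0},{"delta_pos":[0,0,-1],"yaw":0},{"delta_pos":[0,0,0],"yaw":0}]'

```text
t: 15.9
tcp_pos: [0.5541, 0.3111, 0.127]
tool_rot: [0.993, 0.122, 0.0, 0.008]
force: [-0.3, 0.7, 0.6]
finger_gap: 0.501
```

```bash
python3 - <<'E'
from h import *
s=manip.sense(); z=R.from_quat(s['tool_rot']).as_matrix()[:,2]
print(s['tcp_pos'],z,'grasp',s['tcp_pos']-z*.0525,2*np.arctan2(s['tool_rot'][1],s['tool_rot'][0]))
E
```

```text
[0.55409953 0.31105091 0.12696274] [ 0.00242541 -0.01488509 -0.99988627] grasp [0.55397219 0.31183238 0.17945677] 0.24461834329161192
```

>>> send_rows --commands '[{"delta_pos":[0,1.25,0],"yaw":0},{"delta_pos":[0,0,0],"yaw":0},{"delta_pos":[0,0,0],"yaw":0}]'

```text
t: 16.27
tcp_pos: [0.5562, 0.325, 0.1304]
tool_rot: [0.993, 0.122, 0.003, 0.007]
force: [1.4, -0.0, -0.1]
finger_gap: 0.499
```

>>> send_rows --commands '[{"delta_pos":[-0.2,-0.1,-1.5],"yaw":0},{"delta_pos":[0,0,-1.5],"yaw":0},{"delta_pos":[0,0,-1.5],"yaw":0},{"delta_pos":[0,0,-1.0],"yaw":0},{"delta_pos":[0,0,0],"yaw":0}]'

```text
t: 16.9
tcp_pos: [0.5529, 0.3235, 0.0705]
tool_rot: [0.992, 0.122, 0.002, 0.007]
force: [-0.1, 0.5, 0.4]
finger_gap: 0.5
```

>>> send_rows --commands '[{"delta_pos":[0.1,0,-1.0],"yaw":0},{"delta_pos":[0,0,-0.7],"yaw":0},{"delta_pos":[0,0,-0.4],"yaw":0},{"delta_pos":[0,0,0],"yaw":0}]'

```text
t: 17.4
tcp_pos: [0.5547, 0.3237, 0.0485]
tool_rot: [0.992, 0.122, 0.003, 0.007]
force: [-0.6, -0.0, 0.6]
finger_gap: 0.497
```

>>> send_rows --commands '[{"delta_pos":[0,0,0],"yaw":0},{"delta_pos":[0,0,0],"yaw":0},{"delta_pos":[0,0,0],"yaw":0},{"delta_pos":[0,0,0],"yaw":0},{"delta_pos":[0,0,0],"yaw":0},{"delta_pos":[0,0,0],"yaw":0}]' --grip 1 --force 80

```text
t: 18.15
tcp_pos: [0.555, 0.3239, 0.0491]
tool_rot: [0.992, 0.122, 0.003, 0.007]
force: [-0.2, 1.1, -0.7]
finger_gap: 0.214
```

>>> send_rows --commands '[{"delta_pos":[0,0,1],"yaw":0},{"delta_pos":[0,0,1.5],"yaw":0},{"delta_pos":[0,0,1.5],"yaw":0},{"delta_pos":[0,0,1.5],"yaw":0},{"delta_pos":[0,0,1.5],"yaw":0},{"delta_pos":[0,0,1.5],"yaw":0},{"delta_pos":[0,0,0],"yaw":0}]'

```text
t: 19.02
tcp_pos: [0.5557, 0.3242, 0.1422]
tool_rot: [0.992, 0.122, 0.005, 0.006]
force: [0.2, -0.5, -1.1]
finger_gap: 0.215
```

>>> send_rows --commands '[{"delta_pos":[0.3,-2.5,0],"yaw":0},{"delta_pos":[0.4,-4.5,0],"yaw":0},{"delta_pos":[0.4,-4.5,0],"yaw":0},{"delta_pos":[0.4,-4.5,0],"yaw":0},{"delta_pos":[0.4,-4.5,0],"yaw":0},{"delta_pos":[0.4,-4.5,0],"yaw":0},{"delta_pos":[0.4,-4.5,0],"yaw":0},{"delta_pos":[0.4,-4.0,0],"yaw":0},{"delta_pos":[0.2,-3.5,0],"yaw":0},{"delta_pos":[0,0,0],"yaw":0}]'

```text
t: 20.27
tcp_pos: [0.5854, -0.0566, 0.1378]
tool_rot: [0.992, 0.123, 0.002, 0.006]
force: [-0.1, 1.2, -1.8]
finger_gap: 0.221
```

>>> send_rows --commands '[{"delta_pos":[-0.1,-1.5,-2],"yaw":0},{"delta_pos":[0,-1.4,-2],"yaw":0},{"delta_pos":[0,0,-2],"yaw":0},{"delta_pos":[0,0,0],"yaw":0},{"delta_pos":[0,0,0],"yaw":0}]'

```text
t: 20.9
tcp_pos: [0.5831, -0.0821, 0.0756]
tool_rot: [0.992, 0.124, 0.0, 0.004]
force: [-0.0, 0.3, -2.3]
finger_gap: 0.215
```

```bash
python3 - <<'E'
from h import *
s=manip.sense(); zd=R.from_quat(s['tool_rot']).as_matrix()[:,2]; t=s['tcp_pos']; print(t,zd)
w=save('wrist','w6.png'); sc=save('scene','s6.png'); sd=save('side','d6.png'); P=np.load('pics/w6.png.npy')
tip=t+np.array([0,-.0005,-.0451]); cr=np.array([.584,-.086,.008]); print('tip est',tip)
out=[]
for n,im,p in (('wrist',w,P),('scene',sc,None),('side',sd,None)):
    a=proj(n,tip,p); b=proj(n,cr,p); print(n,np.round(a,1),np.round(b,1))
    k=45 if n=='wrist' else 25; u,v=int((a[0]+b[0])/2),int((a[1]+b[1])/2)
    c=im[max(v-k,0):v+k,max(u-k,0):u+k]; print('origin',u-k,v-k,c.shape); out.append(cv2.resize(c,(266,266),interpolation=2))
cv2.imwrite('pics/c6.png',np.hstack(out))
E
```

```text
[ 0.58311827 -0.08212865  0.07563442] [ 0.00190355 -0.00747522 -0.99997025]
tip est [ 0.58311827 -0.08262865  0.03053442]
wrist [322.1 251.6] [326.3 241.1]
origin 279 201 (90, 90, 3)
scene [272.7 246.4] [272.6 251.6]
origin 247 224 (50, 50, 3)
side [304.9 215.2] [305.6 222. ]
origin 280 193 (50, 50, 3)
```

>>> send_rows --commands '[{"delta_pos":[0.1,-0.35,-0.8],"yaw":0},{"delta_pos":[0,0,-0.6],"yaw":0},{"delta_pos":[0,0,0],"yaw":0},{"delta_pos":[0,0,0],"yaw":0}]'

```text
t: 21.55
tcp_pos: [0.5851, -0.0863, 0.0621]
tool_rot: [0.992, 0.124, 0.002, 0.005]
force: [0.4, 0.2, -1.7]
finger_gap: 0.213
```

```bash
python3 - <<'E'
from h import *
s=manip.sense(); zd=R.from_quat(s['tool_rot']).as_matrix()[:,2]; t=s['tcp_pos']; print(t,zd)
w=save('wrist','w7.png'); sc=save('scene','s7.png'); sd=save('side','d7.png'); P=np.load('pics/w7.png.npy')
tip=t+np.array([0,-.0005,-.0451]); cr=np.array([.584,-.086,.008]); print('tip est',tip)
out=[]
for n,im,p,k in (('wrist',w,P,(60,45)),('scene',sc,None,(32,24)),('side',sd,None,(32,24))):
    a=proj(n,tip,p); b=proj(n,cr,p); print(n,np.round(a,1),np.round(b,1))
    u,v=int((a[0]+b[0])/2),int((a[1]+b[1])/2); c=im[v-k[1]:v+k[1],u-k[0]:u+k[0]]; print('origin',u-k[0],v-k[1],'scale',400/c.shape[1]); out.append(cv2.resize(c,(400,300),interpolation=2))
out.append(cv2.resize(w,(400,300)))
cv2.imwrite('pics/c7.png',np.vstack([np.hstack(out[:2]),np.hstack(out[2:])]))
E
```

```text
[ 0.58509663 -0.08625739  0.06214553] [ 0.00471627 -0.00855955 -0.99995224]
tip est [ 0.58509663 -0.08675739  0.01704553]
wrist [322.  251.7] [320.4 248.5]
origin 261 205 scale 3.3333333333333335
scene [271.6 249.2] [272.6 251.6]
origin 240 226 scale 6.25
side [305.4 218.6] [305.6 222. ]
origin 273 196 scale 6.25
```

View pics/c7.png

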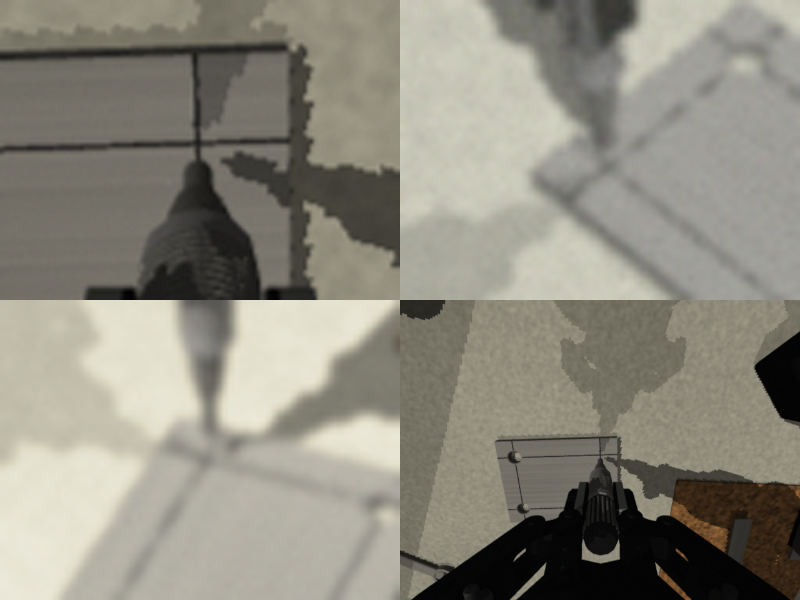

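```bash
python3 - <<'E'
from h import *
from scipy.optimize import least_squares
P=np.load('pics/w7.png.npy'); cr=np.array([.584,-.086,.008])
obs={'wrist':(0,4.5),'scene':(-.3,-2.1),'side':(-1.9,-2.9)}
def f(x,ns):
    return np.concatenate([np.subtract(np.subtract(proj(n,cr+np.array(x)/1e3,P if n=='wrist' else None),proj(n,cr,P if n=='wrist' else None)),obs[n]) for n in ns])
for ns in (['wrist','scene','side'],['scene','side'],['wrist','scene']):
    r=least_squares(f,[0,0,8],args=(ns,)); print(ns,'tip-cross mm',r.x.round(2),r.fun.round(1))
for z in (8,9): r=least_squares(lambda x:f([*x,z],['wrist']),[0,0]); print('wrist z',z,r.x.round(2))
E
```

```text
['wrist', 'scene', 'side'] tip-cross mm [0.48 0.48 9.92] [-0.4 -0.4 -0.2 -0.3  1.5 -0.4]
['scene', 'side'] tip-cross mm [ 1.24  4.05 11.76] [ 0.1  0.4  0.3 -0.4]
['wrist', 'scene'] tip-cross mm [-0.43 -0.04  7.99] [ 0.  -0.1  0.1 -0.1]
wrist z 8 [-0.47 -0.05]
wrist z 9 [-0.1   0.06]
```

>>> send_rows --commands '[{"delta_pos":[-0.03,0,-0.5],"yaw":0},{"delta_pos":[0,0,-0.2],"yaw":0},{"delta_pos":[0,0,0],"yaw":0}]'

```text
t: 22.08
tcp_pos: [0.5848, -0.0862, 0.0549]
tool_rot: [0.992, 0.124, 0.002, 0.005]
force: [0.0, 0.9, -1.7]
finger_gap: 0.215
```

>>> send_rows --commands '[{"delta_pos":[0,0,-0.3],"yaw":0},{"delta_pos":[0,0,0],"yaw":0}]'

```text
t: 22.32
tcp_pos: [0.5853, -0.0863, 0.0523]
tool_rot: [0.992, 0.124, 0.002, 0.005]
force: [0.2, 1.0, 2.0]
finger_gap: 0.215
```

>>> send_rows --commands '[{"delta_pos":[0,0,-0.3],"yaw":0},{"delta_pos":[0,0,0],"yaw":0}]'

```text
t: 22.58
tcp_pos: [0.5854, -0.0863, 0.05]
tool_rot: [0.992, 0.124, 0.003, 0.005]
force: [-0.9, 0.5, 3.0]
finger_gap: 0.215
```

>>> send_rows --commands '[{"delta_pos":[0,0,-0.35],"yaw":0},{"delta_pos":[0,0,0],"yaw":0}]'

```text
t: 22.82
tcp_pos: [0.5855, -0.0863, 0.0474]
tool_rot: [0.992, 0.124, 0.003, 0.005]
force: [-1.4, 0.3, 4.1]
finger_gap: 0.208
```

>>> send_rows --commands '[{"delta_pos":[0,0,-0.3],"yaw":0},{"delta_pos":[0,0,0],"yaw":0}]'

```text
t: 23.08
tcp_pos: [0.5856, -0.0864, 0.0452]
tool_rot: [0.992, 0.124, 0.003, 0.005]
force: [-2.1, -0.6, 3.3]
finger_gap: 0.213
```

>>> send_rows --commands '[{"delta_pos":[0,0,0],"yaw":0},{"delta_pos":[0,0,-0.25],"yaw":0}]' --force 120

```text
t: 23.32
tcp_pos: [0.5858, -0.0864, 0.0433]
tool_rot: [0.992, 0.124, 0.003, 0.005]
force: [-0.9, 0.5, 4.3]
finger_gap: 0.206
```

>>> send_rows --commands '[{"delta_pos":[0,0,0],"yaw":0}]'

```text
t: 23.45
tcp_pos: [0.5858, -0.0864, 0.0433]
tool_rot: [0.992, 0.124, 0.003, 0.005]
force: [-1.4, 0.4, 4.1]
finger_gap: 0.205
```

```bash
python3 - <<'E'
from h import *
w=save('wrist','w8.png'); a=cv2.imread('pics/w7.png')
o=[x[320:440,260:380] for x in (a,w)]
e=[x[225:320,270:370] for x in (a,w)]
cv2.imwrite('pics/c8.png',np.vstack([np.hstack([cv2.resize(x,(380,300),interpolation=2) for x in o]),np.hstack([cv2.resize(x,(380,290),interpolation=2) for x in e])]))
print(manip.sense()['force'])
E
```

```text
[-1.05217168  1.14436124  7.33806865]
```

View pics/c8.png

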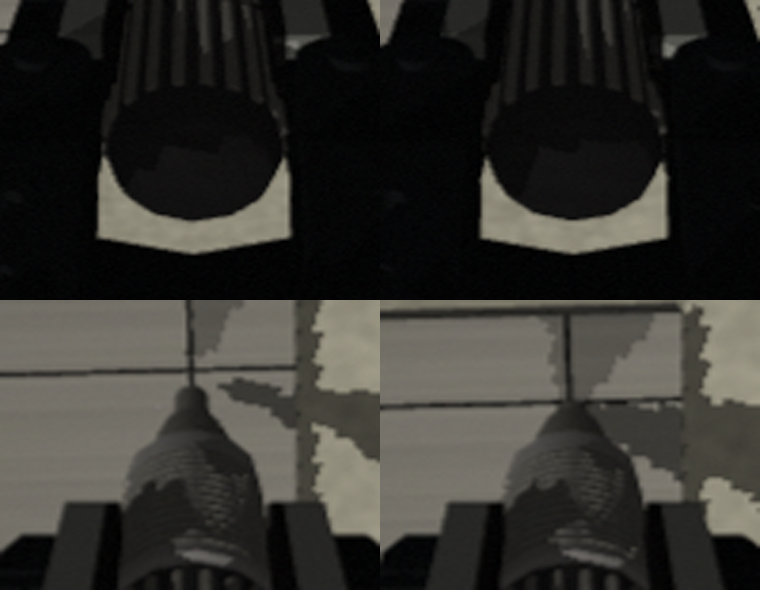

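>>> send_rows --commands '[{"delta_pos":[0,0,-0.12],"yaw":0}]'

```text
t: 23.62
tcp_pos: [0.5859, -0.0864, 0.0426]
tool_rot: [0.992, 0.124, 0.003, 0.005]
force: [-1.9, 0.7, 7.5]
finger_gap: 0.204
```

>>> send_rows --commands '[{"delta_pos":[0,0,-0.12],"yaw":0}]'

```text
t: 23.75
tcp_pos: [0.5859, -0.0864, 0.0417]
tool_rot: [0.992, 0.125, 0.003, 0.005]
force: [-2.0, 0.5, 6.9]
finger_gap: 0.208
```

>>> send_rows --commands '[{"delta_pos":[0,0,-0.15],"yaw":0}]'

```text
t: 23.88
tcp_pos: [0.586, -0.0864, 0.0411]
tool_rot: [0.992, 0.125, 0.004, 0.005]
force: [-2.8, 0.4, 13.7]
finger_gap: 0.205
```

>>> send_rows --commands '[{"delta_pos":[0,0,-0.15],"yaw":0}]'

```text
t: 24.0
tcp_pos: [0.5862, -0.0864, 0.0409]
tool_rot: [0.992, 0.125, 0.004, 0.006]
force: [-3.8, 0.4, 15.1]
finger_gap: 0.206
```

>>> send_rows --commands '[{"delta_pos":[0,0,-0.3],"yaw":0}]'

```text
t: 24.12
tcp_pos: [0.5865, -0.0864, 0.0403]
tool_rot: [0.992, 0.125, 0.004, 0.006]
force: [-5.0, 2.9, 25.0]
finger_gap: 0.204
```

>>> send_rows --commands '[{"delta_pos":[0,0,0.8],"yaw":0},{"delta_pos":[0,0,1.5],"yaw":0},{"delta_pos":[0,0,2.5],"yaw":0},{"delta_pos":[0,0,3],"yaw":0},{"delta_pos":[0,0,2.5],"yaw":0},{"delta_pos":[0,0,0],"yaw":0}]'

```text
t: 24.88
tcp_pos: [0.5862, -0.0862, 0.145]
tool_rot: [0.992, 0.124, 0.004, 0.005]
force: [-0.0, 0.3, -1.5]
finger_gap: 0.202
```

>>> send_rows --commands '[{"delta_pos":[-0.2,2.5,0.2],"yaw":0},{"delta_pos":[-0.3,4.5,0.2],"yaw":0},{"delta_pos":[-0.3,4.5,0.2],"yaw":0},{"delta_pos":[-0.4,4.5,0.2],"yaw":0},{"delta_pos":[-0.4,4.5,0.2],"yaw":0},{"delta_pos":[-0.4,4.5,0.2],"yaw":0},{"delta_pos":[-0.4,4.5,0],"yaw":0},{"delta_pos":[-0.4,4.5,0],"yaw":0},{"delta_pos":[-0.3,3.5,0],"yaw":0},{"delta_pos":[0,0,0],"yaw":0}]'

```text
t: 26.12
tcp_pos: [0.5459, 0.2986, 0.1404]
tool_rot: [0.992, 0.122, -0.007, 0.005]
force: [-0.4, -0.3, -2.2]
finger_gap: 0.205
```

>>> send_rows --commands '[{"delta_pos":[0.5,1.2,0],"yaw":0},{"delta_pos":[0.45,1.3,0],"yaw":0},{"delta_pos":[0,0,0],"yaw":0},{"delta_pos":[0,0,0],"yaw":0}]'

```text
t: 26.62
tcp_pos: [0.5559, 0.3224, 0.1378]
tool_rot: [0.993, 0.121, -0.009, 0.005]
force: [-0.3, 0.1, -1.8]
finger_gap: 0.204
```

```bash
python3 - <<'E'
from h import *
s=manip.sense(); M=R.from_quat(s['tool_rot']).as_matrix(); print(s['tcp_pos'],M[:,2],2*np.arctan2(s['tool_rot'][1],s['tool_rot'][0]))
# tip in tool frame from w7 pose (tip = cross + (-.2,0) mm, z .0171)
P=np.load('pics/w7.png.npy'); M7=R.from_quat(P[3:]).as_matrix(); off=M7.T@(np.array([.5838,-.086,.017])-P[:3]); print('off',off)
print('tip',s['tcp_pos']+M@off)
# tip frame-to-TCP at shoulder height
print('cap-ward axis pt at +46mm', s['tcp_pos']+M@(off-np.array([0,0,.046])))
E
```

```text
[0.55593797 0.32237436 0.13784702] [-0.01557367 -0.01283364 -0.99979636] 0.24249393550037204
off [-0.00130428 -0.00099598  0.04513506]
tip [0.55372989 0.32244886 0.09273621]
cap-ward axis pt at +46mm [0.55444628 0.32303921 0.13872684]
```

>>> send_rows --commands '[{"delta_pos":[0.07,0.2,-1.0],"yaw":0},{"delta_pos":[0,0,-1.5],"yaw":0},{"delta_pos":[0,0,-0.8],"yaw":0},{"delta_pos":[0,0,0],"yaw":0},{"delta_pos":[0,0,0],"yaw":0}]'

```text
t: 27.25
tcp_pos: [0.5561, 0.3228, 0.1017]
tool_rot: [0.993, 0.12, -0.01, 0.006]
force: [0.7, 0.3, -1.4]
finger_gap: 0.202
```

```bash
cat > tip.py <<'E'
from h import *
s=manip.sense(); M=R.from_quat(s['tool_rot']).as_matrix(); off=np.array([-.0013,-.001,.0451])
print(s['t'],s['tcp_pos'],M[:,2].round(4),s['force'].round(1),'tip',(s['tcp_pos']+M@off).round(4))
E
python3 tip.py
```

```text
27.25 [0.55605831 0.32284324 0.10174239] [-0.0177 -0.0139 -0.9997] [ 0.7  0.3 -1.4] tip [0.5538 0.3229 0.0567]
```

>>> send_rows --commands '[{"delta_pos":[0.08,0.18,0],"yaw":0},{"delta_pos":[0,0,0],"yaw":0},{"delta_pos":[0,0,-0.6],"yaw":0},{"delta_pos":[0,0,-0.6],"yaw":0},{"delta_pos":[0,0,0],"yaw":0}]'

```text
t: 27.88
tcp_pos: [0.5575, 0.3251, 0.0899]
tool_rot: [0.993, 0.12, -0.009, 0.006]
force: [0.4, 0.1, -0.9]
finger_gap: 0.206
```

```bash
python3 tip.py
```

```text
27.875 [0.55750002 0.32513041 0.08994785] [-0.0157 -0.0132 -0.9998] [ 0.4  0.1 -0.9] tip [0.5553 0.3252 0.0449]
```

>>> send_rows --commands '[{"delta_pos":[-0.08,-0.05,-0.8],"yaw":0},{"delta_pos":[0,0,-0.8],"yaw":0},{"delta_pos":[0,0,-0.5],"yaw":0},{"delta_pos":[0,0,0],"yaw":0}]'

```text
t: 28.38
tcp_pos: [0.5563, 0.3244, 0.0669]
tool_rot: [0.993, 0.12, -0.009, 0.006]
force: [0.5, 0.8, -1.4]
finger_gap: 0.205
```

```bash
python3 tip.py
```

```text
28.375 [0.55629102 0.32439859 0.06688084] [-0.0168 -0.0136 -0.9998] [ 0.5  0.8 -1.4] tip [0.554  0.3244 0.0218]
```

>>> send_rows --commands '[{"delta_pos":[-0.03,0,-0.6],"yaw":0},{"delta_pos":[0,0,-0.6],"yaw":0},{"delta_pos":[0,0,0],"yaw":0}]'

```text
t: 28.75
tcp_pos: [0.556, 0.3245, 0.0542]
tool_rot: [0.993, 0.12, -0.009, 0.006]
force: [0.7, -0.2, -1.4]
finger_gap: 0.205
```

>>> send_rows --commands '[{"delta_pos":[0,0,-0.3],"yaw":0},{"delta_pos":[0,0,0],"yaw":0}]'

```text
t: 29.0
tcp_pos: [0.5561, 0.3246, 0.0511]
tool_rot: [0.993, 0.12, -0.009, 0.006]
force: [-0.2, 0.4, -0.9]
finger_gap: 0.207
```

>>> send_rows --commands '[{"delta_pos":[0,0,-0.15],"yaw":0},{"delta_pos":[0,0,0],"yaw":0}]'

```text
t: 29.25
tcp_pos: [0.5561, 0.3246, 0.0498]
tool_rot: [0.993, 0.12, -0.009, 0.006]
force: [-0.5, -0.1, -0.8]
finger_gap: 0.209
```

>>> send_rows --commands '[{"delta_pos":[0,0,-0.12],"yaw":0},{"delta_pos":[0,0,0],"yaw":0}]'

```text
t: 29.5
tcp_pos: [0.5562, 0.3247, 0.0493]
tool_rot: [0.993, 0.12, -0.009, 0.006]
force: [-0.4, -0.7, -1.8]
finger_gap: 0.207
```

>>> send_rows --commands '[{"delta_pos":[0,0,-0.15],"yaw":0}]'

```text
t: 29.62
tcp_pos: [0.5563, 0.3247, 0.0491]
tool_rot: [0.993, 0.12, -0.009, 0.006]
force: [-2.7, -0.8, 12.6]
finger_gap: 0.207
```

>>> send_rows --commands '[{"delta_pos":[0,0,-0.15],"yaw":0}]'

```text
t: 29.75
tcp_pos: [0.5563, 0.3247, 0.0491]
tool_rot: [0.993, 0.12, -0.009, 0.006]
force: [-3.1, -1.5, 8.4]
finger_gap: 0.203
```

>>> send_rows --commands '[{"delta_pos":[0,0,0],"yaw":0},{"delta_pos":[0,0,0],"yaw":0},{"delta_pos":[0,0,0],"yaw":0},{"delta_pos":[0,0,0],"yaw":0},{"delta_pos":[0,0,1.5],"yaw":0},{"delta_pos":[0,0,2.5],"yaw":0},{"delta_pos":[0,0,3],"yaw":0},{"delta_pos":[0,0,4],"yaw":0},{"delta_pos":[0,0,3],"yaw":0},{"delta_pos":[0,0,0],"yaw":0}]' --grip 0

```text
t: 31.0
tcp_pos: [0.558, 0.3252, 0.1979]
tool_rot: [0.993, 0.12, -0.005, 0.005]
force: [0.3, -0.1, -0.0]
finger_gap: 0.504
```

```bash
python3 - <<'E'
from h import *
s=manip.sense(); w=save('wrist','w9.png'); sc=save('scene','s9.png'); P=np.load('pics/w9.png.npy')
print(s['t'],s['tcp_pos'],s['force'])
# plate moved? compare scene crops before/after; punch: template of cap area in scene before/after
a=cv2.imread('pics/s0.png')
for k,(u,v,r) in {'plate':(300,275,16),'punch':(403,383,10),'sd':(425,357,10),'awl':(445,337,10),'tape':(231,160,14),'wrench':(418,285,20)}.items():
    m=cv2.matchTemplate(sc[v-r-8:v+r+8,u-r-8:u+r+8],a[v-r:v+r,u-r:u+r],5); _,mx,_,l=cv2.minMaxLoc(m); print(k,round(mx,3),l[0]-8,l[1]-8)
b=cv2.imread('pics/s5.png'); m=cv2.matchTemplate(sc[130:240,200:340],b[150:225,225:330],5); _,mx,_,l=cv2.minMaxLoc(m); print('square vs s5',mx,l[0]-25,l[1]-20)
E
```

```text
31.0 [0.55803315 0.32516219 0.19788312] [ 0.31545951 -0.05961486 -0.04613318]
plate 0.701 -8 -6
punch 0.919 -1 0
sd 0.506 2 -3
awl 0.549 8 8
tape 0.983 0 0
wrench 0.16 8 -4
square vs s5 0.7727557420730591 0 0
```

```bash
python3 - <<'E'
from h import *
g=lambda im:cv2.Canny(im,40,100).astype(np.float32)
for n,r,box in (('side','d0.png',(225,275,278,330)),('scene','s0.png',(240,292,262,325))):
    a=cv2.imread('pics/'+r); b=save(n,n+'_e.png'); y0,y1,x0,x1=box
    T=cv2.GaussianBlur(g(a),(5,5),0)[y0:y1,x0:x1]; S=cv2.GaussianBlur(g(b),(5,5),0)[y0-8:y1+8,x0-8:x1+8]
    m=cv2.matchTemplate(S,T,5); _,mx,_,l=cv2.minMaxLoc(m); print(n,round(mx,2),l[0]-8,l[1]-8)
a=cv2.imread('pics/d0.png'); b=cv2.imread('pics/side_e.png')
for k,(u,v,r) in {'punch':(170,312,16),'sd':(202,322,14),'awl':(233,335,14),'wrench':(318,338,20),'jar':(170,250,20)}.items():
    m=cv2.matchTemplate(b[v-r-8:v+r+8,u-r-8:u+r+8],a[v-r:v+r,u-r:u+r],5); _,mx,_,l=cv2.minMaxLoc(m); print(k,round(mx,3),l[0]-8,l[1]-8)
E
```

```text
side 0.61 0 0
scene 0.55 0 0
punch 0.975 0 0
sd 0.991 0 0
awl 0.968 0 0
wrench 0.915 0 0
jar 0.312 0 0
```

All of these match their start positions, and the plate shows no shift. The jar is partly hidden or in shadow from the arm. I'm handing in.

```bash
python3 -c "
from station import manip
print(manip.sign_off(), manip.sense()['t'])"
```

```text
the job is handed in; nothing more can be done
the job is handed in; nothing more can be done
```

I carried out the whole job and handed it in at about 31 s of the 58 s allowed; the hand-in reports no verdict. The square lies flat on the cork mat. The punch was pressed on the cross to its firm stop and is back down in its hole.

**Square:** my first grasp closed on nothing. The real fingertips sit about 33 mm behind the reported TCP. I found this by probing onto the stock, which peaked at 66 N. I corrected for it, and the second grasp held. A scene picture afterwards showed the square flat on the mat, clear of the tape.

**Punch:** a last measurement with the point about 9 mm above the plate put it within about 0.5 mm of the cross. A wrist picture with the punch pressed in showed no slip in the grip and the nose on the cross.

**Return:** pressing the punch into the hole stopped at the same TCP height as when I picked it up (0.0491 m).

**Last checks:**
- **Matched the start pictures with no shift:** plate, punch, screwdriver, awl, wrench and tape. The plate scores were only moderate (0.55 to 0.61).
- **Square:** it did not move after I placed it.

**Disagreed or not confirmed:**
- **Trip not seen directly:** the force did not show the expected rise to 14 N. It stayed near 5 to 9 N and then climbed to 25 N at the stop. I take it as tripped because the travel from contact was about 12 mm by TCP height, past the 10.5 mm stop.
- **Jar:** its picture match was poor (0.31), probably because the arm was in the way, though the arm never went near it.
- **Scene camera:** a plain template match failed for the plate, screwdriver, awl and wrench. I put this down to the arm and its shadow, and rely on the side-camera matches and edge-based plate checks above.
- **Hammer and drill:** not checked at the end; the arm did not go near them.

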